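Load a turned knob blank into the lathe's spring magazine

TASK

Load the turned wooden blank with the ROUND foot into the spring magazine: set it foot down, upright, between the guide rods, then push it down against the spring until both catches have snapped in over its foot and hold it down by themselves. Leave the square-footed blank standing where it is.

Things in the scene. Friction and masses are not known exactly. Their poses are not given: they have to be found in the camera images.
- blank: The turned blank to load, pale wood, about 85 g, standing on the bench: a round foot 56 mm in diameter and 24 mm high, and on it, coaxial, a round spigot 32 mm in diameter and 70 mm long; 94 mm high in all. Origin at the centre of the foot's underside, z up along its axis. Yaw does not matter.
- magazine: Fixed: dark base 130 mm square, grey can, cage of six steel rods open on top; nothing above 182 mm. Origin: centre of its underside, z up the column's axis. Bore 61 mm wide, flaring from 152 mm up to a 98 mm mouth. Inside, the sprung follower. At +y and -y a spring catch pokes into the bore: sloping from 138 mm high, flat below at 120 mm; its housing reaches 73 mm from the axis, 139 mm high.
- square_blank: Not to be moved: a blank of the same wood, height and spigot, but with a square foot 56 x 56 x 24 mm. Origin at the centre of its underside, z up. (A plain dowel 32 mm wide and 94 mm high, not listed, stands near the two, at least 100 mm away between axes.)
- follower (a joint): Sprung plate 40 mm wide in the column. 0: up, top 140 mm above the magazine's origin; value: m pressed down, stop at 0.052; resists with 4 N at first, 13 N at the end. A blank set on it (top at 234 mm) pushes past the catches (about 3 N more) and latches once pressed 0.044 (blank's top at 190 mm); press to 0.049 to be sure. Let go, it stays at about 0.044; if not latched, it rises again.
There are look-alikes about, which are no part of the job. Leave any blue or red look-alike of the blank alone.

How it is judged:
By the outcome, as a careful person would: the job done as asked, in the order asked, and still so for the second after the job is handed in, with the robot touching nothing.
It also fails if it takes over 48 s, if anything falls off the work surface, if the arm or the gripper's body presses on something with over 40 N, if the wrist force passes 120 N, or if a joint passes its speed limit or range.

ROBOT

A 6-joint arm with a two-finger parallel gripper is mounted at the origin on the work surface. World frame = base frame: x ahead of the robot, y to its left, z up, the work surface at z = 0. Lengths are in m, angles in rad, forces in N, time in s.
With the tool pointing down it reaches from about 0.3 to 0.75 m from the base axis. Payload 8.5 kg.
Tool frame: the origin (TCP) lies at the very end of the fingers, on their centre line; the grasp point (between the pads) lies 19 mm behind it (env.grip_point_offset is the z of the grasp point in the tool frame, in m); z points along the fingers, y is the line along which they close (so a half turn about z gives the same grasp; the last joint's range is limited). The gripper opens to 85 mm and grips with 20 to 120 N. Pads are 22 mm wide; open, the fingers measure 114 mm over their backs; the gripper's body (76 mm by 85 mm) begins 54 mm behind the grasp point. The pads swing forward as they close: fully open they stand 13 mm farther back than shut.
Start: joints at [-1.351, 0.381, 1.297, -0, 1.464, -0.215], TCP at [0.232, -0.499, 0.231] pointing down, gripper open.
Joint ranges: [-3.11, 3.11], [-0.89, 2.33], [0.22, 2.48], [-1.42, 4.56], [0.17, 2.85], [-2.88, 2.88]. Speed limits (rad/s): [2.39, 2.39, 3.14, 3.14, 3.14, 3.14].

INTERFACE

Orientations are given as [roll, pitch, yaw] about the fixed x, y, z axes, in that order (R = Rz(yaw) Ry(pitch) Rx(roll)).
In Python, from bench import env gives the robot as it stands.
- The arm moves only by the tool carry_out, never from a script. Its argument "rows" is one flat list of numbers, 5 for each row, row after row: the finger opening in cm, from 0 to 8.54, then the shift along the world's x, y, z in cm, then the turn about the world's z in rad. A call has exactly 5 rows; each row shifts and turns the commanded pose from where the row before left it; what a row does not reach is not made up. A row lasts 1/8 s, in which the tool goes at most 62.5 mm and 10.7 degrees, less where a joint would pass 70% of its speed; a pose out of reach is approached as far as the arm can. A call is refused whole if a number of a shift passes 6.25 or a number of a turn 0.188, either way. A call with a gripper value outside its range is refused whole. The fingers move at their own pace and stop on an object; the grip force is fixed at half the most. Time passes only in rows, so rows that do not move let the fingers close, or fill a call up. It gives the time, the measured TCP pose, the force, the opening and the grip force at its end, in the units of the state.
- env.get_state(): the state, without advancing time (a new reading comes with each control period).
- env.get_image(name): name is "scene" or "top"; returns (picture, depth): 480x640x3 uint8, red, green, blue; 480x640 float32, m along the optical axis (not along the pixel's ray), 0 where there is no reading.
- env.camera_model(name): a dict with "fov_y" (degrees; the focal length in pixels is half the picture's height over the tangent of half this angle, whatever the lens; pixels are square), "cx", "cy" (the principal point, pixels), "R" (3x3) and "t" (3): a world point X has camera coordinates R X + t. Camera axes: x right, y down, z forward; pixel columns grow to the right and rows downward; lengths in m; the calibration is good to about 2 mm. A picture is of the moment at which its call begins. camera_model takes no time and is no camera call.
- env.finish_job(): hands the job in; it is judged then, once.
The state is a dict: "time": time; "q": joint angles; "qd": joint speeds; "joint_efforts": joint torques, N m; "tool_pos": TCP position; "tcp_rot": TCP orientation; "wrist_force": force on the tool from outside, world axes, zero at the start; "torque": the same for the moment, N m; "opening": opening from 0.0 (shut) to 1.0 (fully open); "finger_force": force on a finger pad.
Only numpy, scipy, OpenCV 4.12 (cv2) and the standard library are available. Lean on these libraries where they do the work, as an engineer would, in place of code of your own. Each camera call takes 0.05 s, during which the arm holds its last target. There are 200 camera calls.

## Working session

There is one attempt and no reset: what is moved stays moved. The work goes in short steps, Python scripts to look and compute and a tool call to move; the robot and the scene stay as the last step left them, time stands still between calls to the robot, and variables do not carry over. Pictures are saved under pics/ and viewed, at most 10 in all, crops included, and the job is handed in when it is done.

Besides the shell and the picture viewer there is one more tool, called after ">>>" as a command line: name --argument value ..., lists and objects as JSON in quotes. carry_out: Moves the arm, as the interface text tells. Its arguments: {"type":"object","properties":{"rows":{"type":"array","items":{"type":"number"}}},"required":["rows"]}

```bash
mkdir -p pics
python3 - <<'E'
from bench import env
import cv2,numpy as np
for n in("scene","top"):
    im,d=env.get_image(n); cv2.imwrite(f"pics/{n}0.png",im[:,:,::-1]); np.savez(f"{n}0.npz",im=im,d=d)
    m=env.camera_model(n); print(n,m,(d>0).mean())
print(env.get_state())
E
```

```text
scene {'fov_y': 50.15728628240018, 'cx': 319.9850248620607, 'cy': 244.65760404794977, 'R': array([[ 0.75704042,  0.65303226,  0.02094422],
       [ 0.45108178, -0.49919782, -0.73981536],
       [-0.47266799,  0.56951769, -0.67248388]]), 't': array([-0.44008354, -0.14029823,  1.18165716])} 0.9959244791666667
top {'fov_y': 57.418630608071034, 'cx': 316.5794892368725, 'cy': 242.4165879570223, 'R': array([[-0.02881027, -0.99833216,  0.05002862],
       [-0.98832271,  0.02095812, -0.15092709],
       [ 0.14962686, -0.05379268, -0.98727815]]), 't': array([0.03022066, 0.54762448, 0.69291516])} 0.995849609375
{'time': 0.1, 'q': array([-1.35131271e+00,  3.81146718e-01,  1.29814578e+00, -1.75213970e-05,
        1.46362047e+00, -2.15295405e-01]), 'qd': array([ 1.42112925e-03, -5.62684012e-04, -2.25727045e-03,  7.18571734e-05,
        1.78164391e-03, -6.89281984e-05]), 'joint_efforts': array([ 3.31892828e-03, -4.49221909e+01, -2.31656474e+01, -1.81626292e-04,
        3.73336690e-03,  2.63348954e-05]), 'tool_pos': array([ 0.23160361, -0.49857205,  0.23077703]), 'tcp_rot': array([-3.14029910e+00, -2.65049939e-04,  4.34780734e-01]), 'wrist_force': array([-0.01095283,  0.76609269,  0.55910797]), 'torque': array([-0.05331676, -0.00341784, -0.07313916]), 'finger_force': 0.0, 'opening': 0.9996111242478809}
```

View pics/scene0.png

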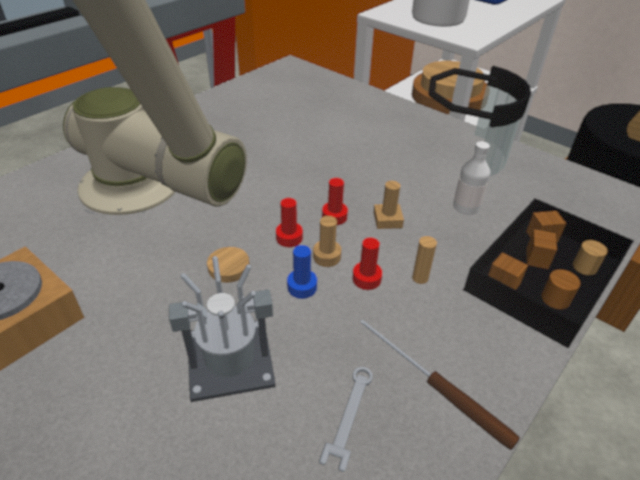

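View pics/top0.png

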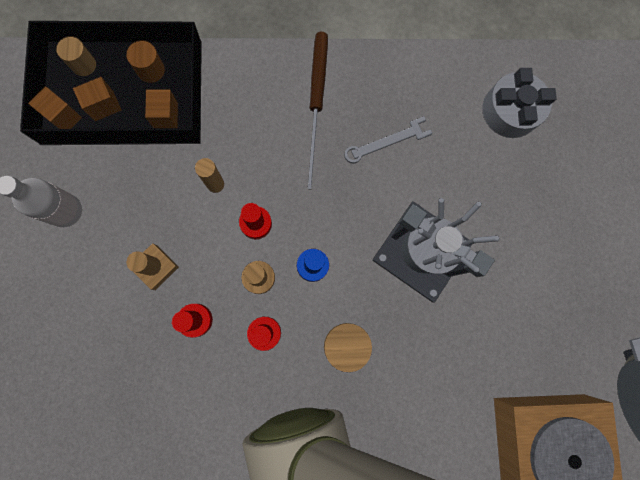

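The top view shows the round-footed blank at (258,277), the square one at (150,265), and the dowel at (209,175). The magazine's follower is at (449,239), with its base corners around (373–465, 200–300). In the scene view the blank is at (327,240) and the magazine at (222,330).

```bash
cat > h.py <<'E'
import numpy as np,cv2
from bench import env
def cloud(n,d):
    m=env.camera_model(n);f=240/np.tan(np.radians(m['fov_y']/2))
    v,u=np.mgrid[:480,:640]
    c=np.stack([(u-m['cx'])/f*d,(v-m['cy'])/f*d,d],-1)
    return (c-m['t'])@m['R']
def circ(P):
    A=np.c_[2*P[:,:2],np.ones(len(P))];s=np.linalg.lstsq(A,(P[:,:2]**2).sum(1),rcond=None)[0]
    return s[:2],np.sqrt(s[2]+s[:2]@s[:2])
def mid(P):
    (c,r)=cv2.minEnclosingCircle(P[:,:2].astype(np.float32)*1000); return np.round(c,1),round(r,1)
E
python3 - <<'E'
from h import *
for n,(bu,bv),(mu,mv) in(("top",(258,277),(449,239)),("scene",(327,240),(222,303))):
    z=np.load(n+"0.npz");im,d=z['im'],z['d'];P=cloud(n,d);hsv=cv2.cvtColor(im,cv2.COLOR_RGB2HSV)
    v,u=np.mgrid[:480,:640];Z=P[...,2];ok=d>0
    near=(abs(u-bu)<26)&(abs(v-bv)<30)&ok&(hsv[...,1]>70)
    wood=near&(hsv[...,0]>8)&(hsv[...,0]<25)
    for a,b in((.088,.1),(.018,.030)):
        Q=P[wood&(Z>a)&(Z<b)];print(n,"blank",a,len(Q),mid(Q),np.median(Q[:,2]))
    w=(abs(u-mu)<16)&(abs(v-mv)<14)&ok&(im.min(-1)>185)
    Q=P[w];print("follower",len(Q),np.median(Q,0),mid(Q[abs(Q[:,2]-np.median(Q[:,2]))<.006]))
    c=np.median(Q,0)[:2]
    r=np.hypot(P[...,0]-c[0],P[...,1]-c[1])
    Q=P[ok&(r<.1)&(Z>.005)&(Z<.025)];print("base",len(Q),np.median(Q[:,2]),cv2.minAreaRect((Q[:,:2]*1000).astype(np.float32)))
    Q=P[ok&(r<.085)&(r>.045)&(Z>.130)&(Z<.146)];print("housing",len(Q),cv2.minAreaRect((Q[:,:2]*1000).astype(np.float32)))
    for nm,h in (("red",(hsv[...,0]<6)|(hsv[...,0]>174)),("blue",(hsv[...,0]>105)&(hsv[...,0]<130))):
        mk=(h&(hsv[...,1]>170)&(Z>.082)&(Z<.11)&ok).astype(np.uint8)
        k,l,s,ce=cv2.connectedComponentsWithStats(mk)
        print(nm,[np.round(P[l==i].mean(0),3) for i in range(1,k) if s[i,4]>15])
E
```

```text
top blank 0.088 345 (array([494.5, 116.7]), 15.8) 0.09440119964806845
top blank 0.018 453 (array([494.5, 116.5]), 27.8) 0.02416751083111456
follower 0 [nan nan nan] (array([0., 0.]), 0.0)
base 0 nan ((0.0, 0.0), (0.0, 0.0), 0.0)
housing 0 ((0.0, 0.0), (0.0, 0.0), 0.0)
red [array([0.589, 0.12 , 0.094]), array([0.426, 0.222, 0.094]), array([0.401, 0.108, 0.094])]
blue [array([0.513, 0.024, 0.094])]
scene blank 0.088 174 (array([497.3, 117.9]), 17.9) 0.09347012271660263
scene blank 0.018 309 (array([478.6, 146.8]), 64.3) 0.02371117681146802
follower 368 [ 0.53553843 -0.17099445  0.13972556] (array([ 535.5, -171. ]), 18.8)
base 2883 0.011918527517403858 ((536.4957275390625, -172.0501708984375), (130.06488037109375, 131.79954528808594), 52.61176300048828)
housing 682 ((535.8396606445312, -172.34213256835938), (145.91159057617188, 31.855731964111328), 52.965389251708984)
red [array([0.432, 0.219, 0.091]), array([0.407, 0.105, 0.092]), array([0.595, 0.117, 0.092])]
blue [array([0.519, 0.021, 0.092])]
  return _methods._mean(a, axis=axis, dtype=dtype,
  ret = um.true_divide(
  ret = ret.dtype.type(ret / rcount)
```

Run:
```python
from h import *
for n in("top","scene"):
    z=np.load(n+"0.npz");im,d=z['im'],z['d'];P=cloud(n,d);Z=P[...,2]
    r=np.hypot(P[...,0]-.535,P[...,1]+.171)
    Q=P[(d>0)&(r<.026)&(abs(Z-.140)<.003)];print(n,"follower",len(Q),mid(Q),np.median(Q,0))
    Q=P[(d>0)&(r<.1)&(Z>.005)&(Z<.025)];print("base",len(Q),np.median(Q[:,2]),cv2.minAreaRect((Q[:,:2]*1000).astype(np.float32)))
    Q=P[(d>0)&(r<.085)&(r>.045)&(Z>.130)&(Z<.142)];print("housing",len(Q),cv2.minAreaRect((Q[:,:2]*1000).astype(np.float32)))
    Q=P[(d>0)&(r<.06)&(r>.035)&(Z>.172)&(Z<.19)]
    a=np.degrees(np.arctan2(Q[:,1]+.171,Q[:,0]-.535));print("rods",np.histogram(a,36,(-180,180))[0],circ(Q))
    if n=="scene":
        r=np.hypot(P[...,0]-.4955,P[...,1]-.117);Q=P[(d>0)&(r<.03)&(Z>.092)];print("blank top",mid(Q),circ(Q),np.median(Q,0))
```

```text
top follower 563 (array([ 534.1, -172.1]), 20.1) [ 0.5338283  -0.17150014  0.14024494]
base 2071 0.012450381941693461 ((531.2349243164062, -164.48800659179688), (140.82553100585938, 148.11509704589844), 51.87385559082031)
housing 733 ((534.1912841796875, -172.22705078125), (146.02017211914062, 30.724628448486328), 53.449764251708984)
rods [ 0  0 53  0  0  0  0 18 42  0  0  0  0 12 42  0  0  0  0  4 50  0  0  0
  0  0 42  0  0  0  0  0 43  0  0  0] (array([ 0.53372471, -0.17144199]), np.float64(0.050521325556425814))
scene follower 456 (array([ 535.4, -171.4]), 20.7) [ 0.53545031 -0.1718647   0.13969321]
base 2883 0.011918527517403858 ((536.4957275390625, -172.0501708984375), (130.06488037109375, 131.79954528808594), 52.61176300048828)
housing 684 ((535.8396606445312, -172.34213256835938), (145.91159057617188, 31.855731964111328), 52.965389251708984)
rods [ 0  0 52  0  0  0  0  0 49  0  0  0  0  3 28  0  0  0  0 20 23  0  0  0
  0 16 31  0  0  0  0  5 44  0  0  0] (array([ 0.53685209, -0.17292369]), np.float64(0.05114435287416805))
blank top (array([497.7, 117.2]), 17.1) (array([0.49668062, 0.1164329 ]), np.float64(0.011399173785933437)) [0.49702732 0.11679059 0.09386266]
```

Both views agree: the blank is at (496,117) mm and the magazine at (535,-172) mm. The finger line at 115° falls in a rod gap and also clears the neighbouring parts, so no turn is needed.

>>> carry_out --rows '[7,1.7,4,0.4,0,7,1.7,4,0.4,0,7,1.8,4.2,0,0,7,1.8,4.2,0,0,7,1.8,4.2,0,0]'

```text
time: 0.72
tool_pos: [0.3199, -0.2913, 0.2391]
tcp_rot: [-3.141, -0.0, 0.434]
wrist_force: [0.5, 0.3, -0.6]
opening: 0.82
finger_force: 0.0
```

>>> carry_out --rows '[7,1.8,4.2,0,0,7,1.8,4.2,0,0,7,1.8,4.2,0,0,7,1.8,4.2,0,0,7,1.8,4.2,0,0]'

```text
time: 1.35
tool_pos: [0.41, -0.0813, 0.2392]
tcp_rot: [-3.141, 0.0, 0.435]
wrist_force: [0.9, -0.7, 0.2]
opening: 0.822
finger_force: 0.0
```

>>> carry_out --rows '[7,1.8,4.2,0,0,7,1.8,4.2,0,0,7,1.8,4.2,0,0,7,1.8,4.2,0,0,7,0,0,0,0]'

```text
time: 1.98
tool_pos: [0.482, 0.0874, 0.2388]
tcp_rot: [-3.141, 0.001, 0.439]
wrist_force: [1.0, -0.2, -0.2]
opening: 0.821
finger_force: 0.0
```

>>> carry_out --rows '[7,1.4,2.9,0,0,7,0,0,-4,0,7,0,0,-4.2,0,7,0,0,-4.2,0,7,0,0,-2.5,0]'

```text
time: 2.6
tool_pos: [0.4946, 0.1133, 0.0884]
tcp_rot: [-3.141, 0.003, 0.434]
wrist_force: [1.5, 0.6, 0.0]
opening: 0.818
finger_force: 0.0
```

>>> carry_out --rows '[7,0,0,-2.4,0,2.5,0,0,0,0,2.5,0,0,0,0,2.5,0,0,0,0,2.5,0,0,0,0]'

```text
time: 3.22
tool_pos: [0.4962, 0.1141, 0.0672]
tcp_rot: [3.141, -0.002, 0.435]
wrist_force: [-0.7, -0.3, 3.6]
opening: 0.356
finger_force: 59.4
```

>>> carry_out --rows '[2.5,0,0,2.5,0,2.5,0,0,4.5,0,2.5,0,0,5,0,2.5,0,0,5,0,2.5,0,0,4.5,0]'

```text
time: 3.85
tool_pos: [0.4953, 0.1142, 0.2835]
tcp_rot: [3.141, -0.001, 0.435]
wrist_force: [0.1, 0.6, -1.2]
opening: 0.355
finger_force: 59.3
```

>>> carry_out --rows '[2.5,0.4,-3,0,0,2.5,0.6,-4.5,0,0,2.5,0.7,-4.5,0,0,2.5,0.6,-4.5,0,0,2.5,0.6,-4.5,0,0]'

```text
time: 4.47
tool_pos: [0.5245, -0.0971, 0.2815]
tcp_rot: [-3.142, -0.0, 0.435]
wrist_force: [-0.3, 0.1, 0.1]
opening: 0.354
finger_force: 59.3
```

>>> carry_out --rows '[2.5,0.6,-4.5,0,0,2.5,0.4,-3,0,0,2.5,0,0,0,0,2.5,0,0,0,0,2.5,0,0,0,0]'

```text
time: 5.1
tool_pos: [0.5346, -0.1697, 0.2816]
tcp_rot: [3.141, -0.0, 0.436]
wrist_force: [-0.4, -0.6, 0.2]
opening: 0.357
finger_force: 59.4
```

Run:
```python
from h import *
s=env.get_state();print(s['tool_pos'],s['tcp_rot'],s['wrist_force'],s['opening'])
T=[]
for n in("top","scene"):
    im,d=env.get_image(n);np.savez(n+"1.npz",im=im,d=d);cv2.imwrite(f"pics/{n}1.png",im[:,:,::-1])
    P=cloud(n,d);Z=P[...,2];hsv=cv2.cvtColor(im,cv2.COLOR_RGB2HSV)
    r=np.hypot(P[...,0]-.535,P[...,1]+.172)
    w=(d>0)&(r<.06)&(Z>.185)&(hsv[...,1]>70)&(hsv[...,0]>5)&(hsv[...,0]<28)
    Q=P[w];print(n,len(Q),np.percentile(Q[:,2],[1,10,50,90,99]).round(4))
    lo=Q[:,2].min()
    for a,b in((.185,.235),(.185,.225)):
        K=Q[(Q[:,2]>a)&(Q[:,2]<b)];print(mid(K),circ(K))
    Q=P[w&(Z>.238)&(Z<.29)];print("spigot",len(Q),circ(Q) if len(Q)>5 else 0)
```

```text
[ 0.53460116 -0.16971837  0.28162117] [ 3.14147842e+00 -2.48707056e-04  4.36101896e-01] [-0.4448022  -0.57327435  0.17593252] 0.35690590849266973
top 1185 [0.2208 0.2291 0.2396 0.2566 0.3488]
(array([ 530.9, -161.1]), 26.7) (array([ 0.53366073, -0.16777171]), np.float64(0.02759027350546198))
(array([ 530.8, -157.9]), 25.4) (array([ 0.53367179, -0.16767707]), np.float64(0.02760657566462819))
spigot 869 (array([ 0.53359094, -0.1680572 ]), np.float64(0.021270010661916854))
scene 1922 [0.2168 0.2252 0.24   0.308  0.5187]
(array([ 541.3, -170.1]), 27.1) (array([ 0.53482512, -0.1671181 ]), np.float64(0.027377701902180588))
(array([ 541.5, -170.2]), 26.4) (array([ 0.53461276, -0.16698358]), np.float64(0.027412066563079072))
spigot 940 (array([ 0.53287512, -0.16597019]), np.float64(0.02005636512181789))
```

View pics/scene1.png

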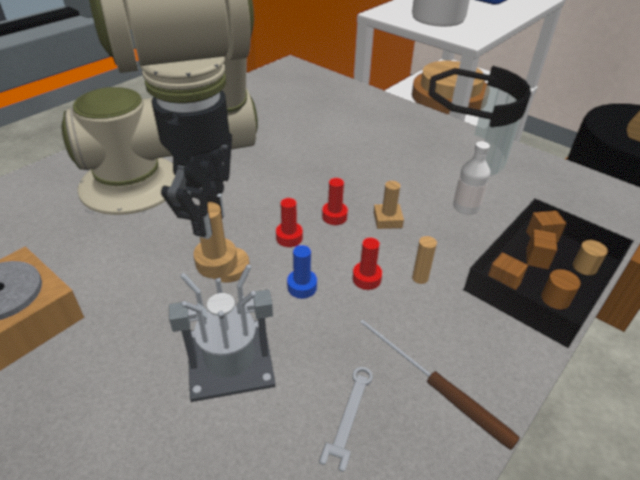

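View pics/top1.png

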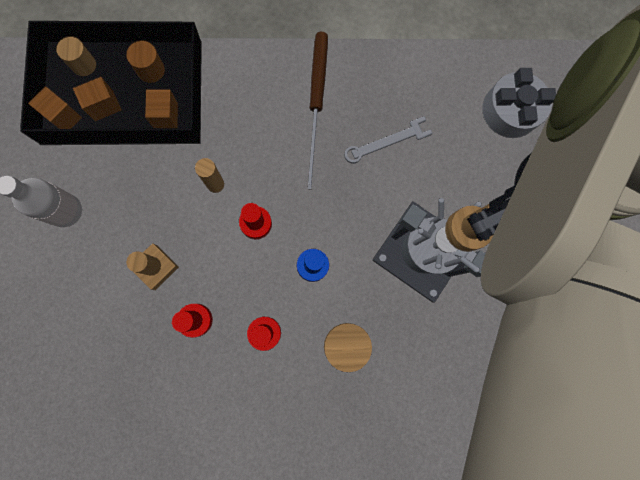

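The blank is held upright, with its foot over the cage at top (468,228) and scene (215,258). It needs about (+0.6, -4.5) mm more before it goes down.

>>> carry_out --rows '[2.5,0.06,-0.45,0,0,2.5,0,0,-1.5,0,2.5,0,0,-1.5,0,2.5,0,0,-1,0,2.5,0,0,0,0]'

```text
time: 5.82
tool_pos: [0.5351, -0.1753, 0.2408]
tcp_rot: [-3.141, 0.001, 0.435]
wrist_force: [-0.8, 0.5, -1.1]
opening: 0.356
finger_force: 59.4
```

>>> carry_out --rows '[2.5,0,0,-1,0,2.5,0,0,-1,0,2.5,0,0,-0.7,0,2.5,0,0,-0.5,0,2.5,0,0,0,0]'

```text
time: 6.45
tool_pos: [0.5352, -0.1753, 0.209]
tcp_rot: [-3.141, 0.0, 0.435]
wrist_force: [0.5, -0.2, -0.5]
opening: 0.357
finger_force: 59.4
```

>>> carry_out --rows '[2.5,0,0.1,0,0,2.5,0,0,-0.4,0,2.5,0,0,-0.5,0,2.5,0,0,0,0,2.5,0,0,0,0]'

```text
time: 7.08
tool_pos: [0.5355, -0.1744, 0.2007]
tcp_rot: [3.141, -0.001, 0.435]
wrist_force: [-0.5, 1.2, 2.7]
opening: 0.354
finger_force: 59.8
```

>>> carry_out --rows '[2.5,0,0,-0.4,0,2.5,0,0,-0.5,0,2.5,0,0,-0.5,0,2.5,0,0,-0.5,0,2.5,0,0,0,0]'

```text
time: 7.7
tool_pos: [0.5354, -0.1744, 0.1814]
tcp_rot: [3.141, -0.0, 0.435]
wrist_force: [0.9, 0.3, 6.1]
opening: 0.356
finger_force: 60.0
```

>>> carry_out --rows '[2.5,0,0,-0.4,0,2.5,0,0,-0.5,0,2.5,0,0,-0.5,0,2.5,0,0,-0.3,0,2.5,0,0,0,0]'

```text
time: 8.32
tool_pos: [0.5355, -0.1744, 0.1648]
tcp_rot: [3.141, -0.001, 0.435]
wrist_force: [-0.4, 0.5, 8.0]
opening: 0.355
finger_force: 60.4
```

>>> carry_out --rows '[2.5,0,0,-0.3,0,2.5,0,0,-0.3,0,2.5,0,0,-0.2,0,2.5,0,0,0,0,2.5,0,0,0,0]'

```text
time: 8.95
tool_pos: [0.5356, -0.1744, 0.1573]
tcp_rot: [3.14, -0.001, 0.435]
wrist_force: [-1.8, 2.0, 11.3]
opening: 0.359
finger_force: 60.5
```

>>> carry_out --rows '[2.5,0,0,-0.15,0,2.5,0,0,0,0,4.4,0,0,0,0,4.4,0,0,0,0,4.4,0,0,0,0]'

```text
time: 9.57
tool_pos: [0.5351, -0.1743, 0.1543]
tcp_rot: [-3.141, 0.001, 0.435]
wrist_force: [-0.7, 0.4, 0.1]
opening: 0.512
finger_force: 0.0
```

>>> carry_out --rows '[4.4,0,0,1.5,0,4.4,0,0,3,0,4.4,0,0,4,0,4.4,0,0,5,0,4.4,0,0,0,0]'

```text
time: 10.2
tool_pos: [0.5362, -0.1748, 0.2947]
tcp_rot: [3.134, -0.005, 0.435]
wrist_force: [0.7, -0.6, -0.6]
opening: 0.516
finger_force: 0.0
```

>>> carry_out --rows '[4.4,-3,5,0,0,4.4,-3,5,0,0,4.4,-3,5,0,0,4.4,-3,5,0,0,4.4,0,0,0,0]'

```text
time: 10.82
tool_pos: [0.4132, 0.0281, 0.2903]
tcp_rot: [-3.142, -0.0, 0.439]
wrist_force: [0.7, 0.5, -0.9]
opening: 0.515
finger_force: 0.0
```

Run:
```python
from h import *
for n in("top","scene"):
    im,d=env.get_image(n);cv2.imwrite(f"pics/{n}2.png",im[:,:,::-1])
    P=cloud(n,d);Z=P[...,2];hsv=cv2.cvtColor(im,cv2.COLOR_RGB2HSV)
    r=np.hypot(P[...,0]-.535,P[...,1]+.172)
    w=(d>0)&(r<.03)&(Z>.09)&(Z<.26)&(hsv[...,1]>70)&(hsv[...,0]>5)&(hsv[...,0]<28)
    Q=P[w];print(n,len(Q),np.percentile(Q[:,2],[50,80,90,99]).round(4))
    K=Q[Q[:,2]>np.percentile(Q[:,2],99)-.004];print(mid(K))
im=cv2.imread("pics/scene2.png");cv2.imwrite("pics/c2.png",cv2.resize(im[180:400,130:350],None,fx=2.5,fy=2.5))
```

```text
top 1240 [0.1534 0.1901 0.1909 0.1923]
(array([ 533.7, -172.9]), 16.4)
scene 1518 [0.1461 0.188  0.1898 0.1914]
(array([ 536.3, -172. ]), 16.5)
```

View pics/c2.png

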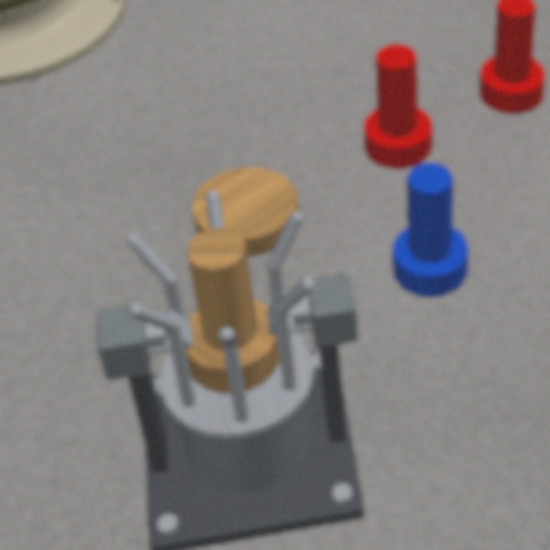

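The crop shows the blank upright in the cage with its foot under the catches. Its top is at 190 mm, which is the latched height, and it is holding by itself with the arm clear.

```bash
python3 -c "
from bench import env
print(env.finish_job())"
```

```text
the job is handed in; nothing more can be done
None
```

The round-footed blank is latched upright in the magazine: its top sits at 190 mm with the arm clear. I did not touch the square-footed blank, and the job was handed in at about 11 s.

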